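# Load the mould scanner and click its carriage in

### The job

Load the scanner: thread the pale green plaster ring onto the carriage's post right down to the deck, then the brass collar on top of it, lowering both by hand all the way because plaster chips if a ring is dropped. Then slide the loaded carriage towards the white scanner head until the spring catch with the red knob clicks into the carriage's notch, without forcing it on past the notch; the catch can be set anywhere within a few centimetres, so feel for it. Leave everything else on the bench where it is.

Things in the scene. Friction and masses are not known exactly. Their poses are not given: they have to be found in the camera images.
- mould: Pale green plaster ring, 64 mm outside diameter, 25 mm hole, 30 mm high, about 0.2 kg, lying flat on the blue mat. Origin: centre of its underside; z is its axis, up.
- collar: Brass collar (weight ring), 60 mm outside diameter, 23 mm hole, 24 mm high, about 0.4 kg, lying flat on the blue mat. Origin: centre of its underside; z is its axis, up.
- deck (a point): Carriage: foot of the upright steel post, on top of the dark deck, 45 mm above the bench. Post 20 mm in diameter, 72 mm high, its top 10 mm a cone. y runs along the slide to the white scanner head (push this way), z up. Deck 100 mm wide (x), 200 long. The catch stands on the +x side, 47 to 97 mm off the slide's middle, 105 mm high; the 200 mm high head begins 270 mm ahead of the post at joint 0.
- push_plate (a point): Carriage: top edge, mid-thickness, of the orange upright push plate 90 mm behind the post. Plate 60 mm wide across the slide (x), 12 mm thick along it (y), from the deck to 74 mm above it. Axes as for the deck. Push it from behind or grip it from above.
- carriage (a joint): Travel of the carriage along the slide in m: 0 = fully out, growing towards the scanner head, end stop at 0.155. It slides with 1.5 N of friction. The notch meets the catch somewhere between about 0.09 and 0.13; this differs from time to time.
- catch_pin (a joint): Lift of the spring catch pin (red knob) in m. 0 = down: free, before the carriage's ramp reaches it, or dropped in the notch. About 0.006 = riding on the carriage's strip. Pushing up the ramp takes about 7 N, some 45 mm before the notch; the far wall of the notch resists about 20 N. Pushed harder, the carriage goes past and the pin stays up.
- model: Bystander: plaster model of a tooth arch, 60 x 66 x 32 mm, origin at the centre of its underside.
- jar: Bystander: clear jar with yellow lid, 72 mm diameter, 90 mm high, origin at the centre of its underside.
- tin: Bystander: shallow round metal tin lid, 84 mm diameter, 14 mm high, origin at the centre of its underside.
- knife: Bystander: wax spatula with black handle, 170 mm long, lying flat; origin under its middle, x along it.
Things that resemble listed ones, but are neither listed nor needed, are in the scene too. What is shaped like the mould but pink or purple is not meant.

How it is judged:
By the outcome, as a careful person would: the job done as asked, in the order asked, and still so for the second after the job is handed in, with the robot touching nothing.
It also fails if it takes over 72 s, if anything falls off the work surface, if the arm or the gripper's body presses on something with over 40 N, if the wrist force passes 120 N, or if a joint passes its speed limit or range.

### The arm

A 6-joint arm with a two-finger parallel gripper is mounted at the origin on the work surface. World frame = base frame: x ahead of the robot, y to its left, z up, the work surface at z = 0. Lengths are in mm, angles in degrees, forces in N, time in s.
With the tool pointing down it reaches from about 350 to 775 mm from the base axis. Payload 7.3 kg.
Tool frame: the origin (TCP) lies midway between the tips of the shut fingers; the grasp point (between the pads) lies behind it (r.hold_point_z is the z of the grasp point in the tool frame, in mm); z points along the fingers, y is the line along which they close (so a half turn about z gives the same grasp; the last joint's range is limited). The gripper opens to 92 mm and grips with 3 to 60 N. Pads are 19 mm wide; open, the fingers measure 130 mm over their backs; the gripper's body (75 mm by 190 mm) begins 47 mm behind the grasp point.
Start: joints at [-78.151, 19.595, 87.324, -0, 73.075, -8.365], TCP at [181.425, -492.679, 195.341] pointing down, gripper open.
Joint ranges: [-145.02, 145.02], [-44.19, 115.74], [2.07, 154.8], [-57.11, 237.11], [16.16, 152.29], [-177.93, 177.93]. Speed limits (degrees/s): [147.25, 147.25, 180, 180, 180, 180].

### API

Orientations are given as a 3x3 rotation matrix whose columns are the frame's x, y, z axes.
In Python, from station import r gives the robot as it stands.
- The arm moves only by the shell command python3 -m creep 'ROWS' [FORCE]. ROWS is JSON, a list of rows, each an object with "gripper": the opening, from 0 (shut) to 1 (fully open); "translation": the shift along the tool's x, y, z in m, a list of three; "rotation": the turn, a rotation vector about the tool's x, y, z in degrees, a list of three. In form: [{"gripper": gripper, "translation": [dx, dy, dz], "rotation": [rx, ry, rz]}, ...]. A call has 1 to 12 rows; each row is the pose to reach, as a shift and turn from the pose commanded when the call began, along the tool's axes at that moment; what a row does not reach only later rows make up. A row lasts 1/12 s, in which the tool goes at most 41.7 mm and 7.16 degrees, less where a joint would pass 70% of its speed; a pose out of reach is approached as far as the arm can. A call with a gripper value outside its range is refused whole. The fingers move at their own pace and stop on an object; FORCE is the grip in N (left out, the last holds). Time passes only in rows, so rows that repeat a pose let the fingers close. It gives the time, the measured TCP pose, the force, the opening and the grip force at its end, in the units of the state.
- r.get_obs(): the state, without advancing time (a new reading comes with each control period).
- r.read_camera(name): name is "side" or "top"; returns the picture (420x560x3 uint8, red, green, blue); there is no depth.
- r.calibration(name): a dict with "fovy" (degrees; the focal length in pixels is half the picture's height over the tangent of half this angle, whatever the lens; pixels are square), "cx", "cy" (the principal point, pixels), "origin" and "orientation" of the camera in the world. Camera axes: x right, y up, looking along -z (the intrinsics and any distortion apply to the point x, -y, -z); pixel columns grow to the right and rows downward; lengths in mm; the calibration is good to about 2 mm. A picture is of the moment at which its call begins. calibration takes no time and is no camera call.
- r.hand_in(): hands the job in; it is judged then, once.
The state is a dict: "time_s": time; "q": joint angles; "joint_velocities": joint speeds; "joint_torque": joint torques, N m; "tool_pos": TCP position; "tool_rot": TCP orientation; "contact_force": force on the tool from outside, world axes, zero at the start; "ft_torque": the same for the moment, N m; "grip_width": finger opening in mm; "grasp_force": force on a finger pad.
Only numpy, scipy, OpenCV 4.12 (cv2) and the standard library are available. Lean on these libraries where they do the work, as an engineer would, in place of code of your own. Each camera call takes 0.05 s, during which the arm holds its last target. There are 200 camera calls.

## Working session

There is one attempt and no reset: what is moved stays moved. The work goes in short steps, Python scripts to look and compute and a shell command to move; the robot and the scene stay as the last step left them, time stands still between calls to the robot, and variables do not carry over. Pictures are saved under pics/ and viewed, at most 10 in all, crops included, and the job is handed in when it is done.

```bash
ls; mkdir -p pics
python3 - <<'E'
from station import r
import cv2
for n in("top","side"):
    cv2.imwrite(f"pics/{n}0.png",r.read_camera(n)[:,:,::-1]); print(n,r.calibration(n))
print(r.hold_point_z); print(r.get_obs())
E
```

```text
pics
top {'fovy': 48.12337647220008, 'cx': 279.6898084731817, 'cy': 218.6986061495115, 'origin': array([ 494.77370979, -113.60952526, 1252.96152288]), 'orientation': array([[ 0.01560539,  0.99859462, -0.05064835],
       [-0.99986725,  0.01582251,  0.00388882],
       [ 0.00468473,  0.05058094,  0.99870898]])}
side {'fovy': 46.051154900193204, 'cx': 283.25580886837696, 'cy': 208.97289207215837, 'origin': array([188.77079545, 707.71740594, 884.36885717]), 'orientation': array([[-0.91793219,  0.26131519, -0.29852114],
       [-0.39673019, -0.60008541,  0.69462411],
       [ 0.00237765,  0.75605018,  0.65450934]])}
-18.8
{'time_s': 0.1, 'q': array([-7.81487880e+01,  1.96303035e+01,  8.73719844e+01, -3.32976393e-04,
        7.30744224e+01, -8.36313068e+00]), 'joint_velocities': array([-0.07052027, -0.19228767, -0.14493053, -0.07247916,  0.01519965,
       -0.00702512]), 'joint_torque': array([ 1.79956045e-03, -4.32003522e+01, -2.44694138e+01,  7.19071249e-02,
        5.26411249e-02, -5.85136513e-05]), 'tool_pos': array([ 181.35741142, -492.24880191,  194.73249683]), 'tool_rot': array([[ 9.38405997e-01,  3.45534523e-01, -2.80401343e-04],
       [ 3.45534585e-01, -9.38405103e-01,  1.30916585e-03],
       [ 1.89231948e-04, -1.32541745e-03, -9.99999104e-01]]), 'contact_force': array([ 0.24938752, -0.45861138,  0.49213419]), 'ft_torque': array([ 0.00272853, -0.01984642,  0.02469854]), 'grasp_force': 0.0, 'grip_width': 91.77148939536666}
```

View pics/top0.png

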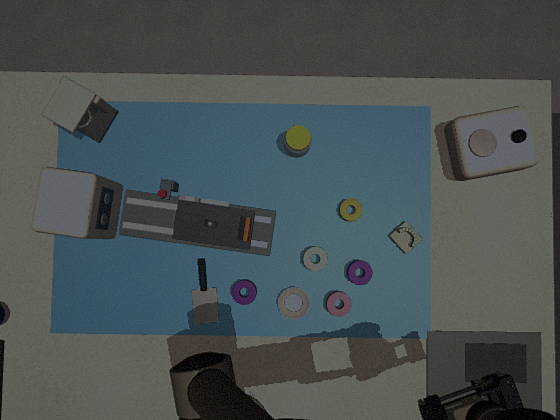

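View pics/side0.png

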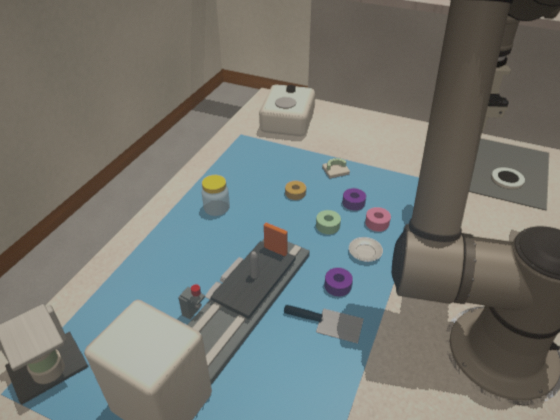

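Top view: the mat has a pale ring at (314,258), purple rings at (359,272) and (244,291), a pink ring at (339,303) and a brass collar at (350,210). The tin is at (293,302), the post at about (210,223), the orange plate at (247,229), the red knob at (163,194) and the head at (75,203).
Possible mix-ups for the mould are the purple and pink rings, the tin, and a whitish ring off the mat at side (508,178). I choose top (314,258), which is side (328,222): pale green and on the mat. The only brass ring is at top (350,210), side (296,189).

```bash
cat > h.py <<'E'
from station import r
import numpy as np, cv2
def ray(n,u,v):
    c=r.calibration(n); f=210/np.tan(np.radians(c['fovy']/2))
    d=np.array([(u-c['cx'])/f,-(v-c['cy'])/f,-1]); return np.array(c['origin']),np.array(c['orientation'])@d
def plane(n,u,v,z):
    o,d=ray(n,u,v); return o+d*(z-o[2])/d[2]
def tri(a,b):
    (o1,d1),(o2,d2)=ray('top',*a),ray('side',*b)
    t=np.linalg.lstsq(np.c_[d1,-d2],o2-o1,rcond=None)[0]
    p,q=o1+d1*t[0],o2+d2*t[1]; return (p+q)/2,np.linalg.norm(p-q)
def comps(img,lo,hi,roi):
    x,y,X,Y=roi; m=cv2.inRange(cv2.cvtColor(img,cv2.COLOR_RGB2HSV),lo,hi); k=np.zeros_like(m);k[y:Y,x:X]=m[y:Y,x:X]
    cs,_=cv2.findContours(k,cv2.RETR_EXTERNAL,cv2.CHAIN_APPROX_NONE); return max(cs,key=cv2.contourArea)
E
python3 - <<'E'
from h import *
t=cv2.cvtColor(cv2.imread('pics/top0.png'),cv2.COLOR_BGR2RGB); s=cv2.cvtColor(cv2.imread('pics/side0.png'),cv2.COLOR_BGR2RGB)
ht=cv2.cvtColor(t,cv2.COLOR_RGB2HSV);hs=cv2.cvtColor(s,cv2.COLOR_RGB2HSV)
print(ht[258,304:326].tolist()); print(hs[215,315:342:3].tolist(),hs[185,285:308:3].tolist()); print(ht[210,338:364:2].tolist(),ht[229,240:256:2].tolist())
a=cv2.resize(t[175:285,180:380],None,fx=4,fy=4,interpolation=2); cv2.imwrite('pics/ct.png',a[:,:,::-1])
a=cv2.resize(s[165:315,180:380],None,fx=4,fy=4,interpolation=2); cv2.imwrite('pics/cs.png',a[:,:,::-1])
E
```

```text
[[47, 17, 106], [38, 10, 102], [75, 10, 100], [60, 15, 105], [30, 5, 97], [60, 10, 104], [81, 41, 88], [96, 92, 108], [97, 87, 111], [97, 83, 108], [97, 84, 119], [95, 80, 115], [101, 82, 84], [101, 103, 74], [102, 121, 74], [99, 130, 45], [52, 50, 91], [56, 19, 108], [50, 7, 104], [50, 15, 100], [64, 17, 105], [90, 5, 99]]
[[98, 91, 169], [51, 48, 177], [50, 52, 178], [52, 50, 167], [55, 43, 130], [51, 46, 145], [51, 50, 177], [50, 51, 179], [76, 45, 169]] [[85, 22, 148], [20, 131, 175], [20, 131, 168], [21, 102, 120], [19, 113, 126], [20, 133, 172], [20, 132, 172], [99, 76, 165]]
[[98, 74, 55], [28, 129, 97], [29, 120, 98], [31, 130, 100], [33, 62, 87], [97, 89, 115], [95, 83, 111], [100, 109, 77], [106, 67, 42], [28, 134, 97], [29, 126, 101], [29, 133, 100], [98, 83, 110]] [[90, 27, 38], [90, 47, 38], [8, 151, 93], [14, 162, 101], [9, 168, 102], [8, 112, 41], [98, 60, 34], [90, 8, 62]]
```

View pics/ct.png

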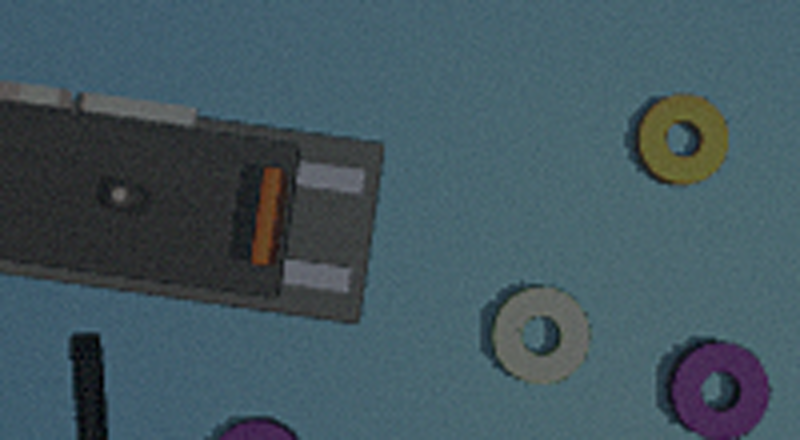

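View pics/cs.png

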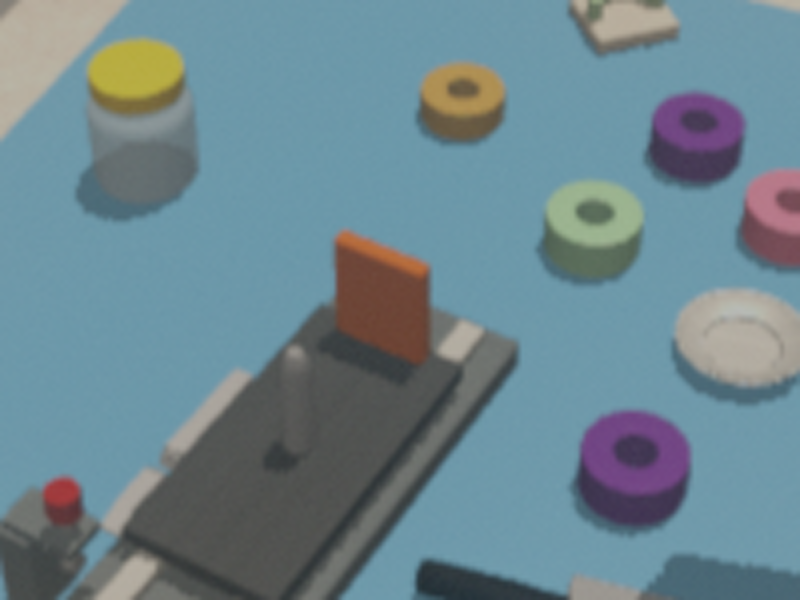

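The crops confirm the choice. The pale green ring is at side (328,222) and top (314.5,258), the brass one at top (350,209.5). The post tip is at top (209.6,223.4), side (253.4,251.9). The plate's top edge in the side view runs from (264,223) to (286.6,230.6). The strip with the ramp and notch lies on the side facing the catch.

Run:
```python
from h import *
np.set_printoptions(precision=1,suppress=True)
t=cv2.cvtColor(cv2.imread('pics/top0.png'),cv2.COLOR_BGR2RGB); s=cv2.cvtColor(cv2.imread('pics/side0.png'),cv2.COLOR_BGR2RGB)
def c(n,img,lo,hi,roi,z):
    k=comps(img,lo,hi,roi); e=cv2.fitEllipse(cv2.convexHull(k)); print(n,np.array(e[0]),e[1],plane(n,*e[0],z)[:2])
c('top',t,(0,0,84),(90,70,255),(298,242,332,276),30)
c('side',s,(40,25,155),(85,80,255),(312,205,346,240),30)
c('top',t,(20,100,75),(36,255,255),(334,195,366,226),24)
c('side',s,(14,90,150),(26,255,255),(280,175,312,205),24)
p,e=tri((209.6,223.4),(253.4,251.9)); print('post',p,e,plane('top',209.6,223.4,117)[:2],plane('side',253.4,251.9,117)[:2])
print('plate ends side',plane('side',264.3,223.4,119)[:2],plane('side',286.8,230.7,119)[:2])
f=lambda x,y:((x+.5)/4-.5+180,(y+.5)/4-.5+175)
for q in((263,168),(284,168),(252,264),(276,264)): print('plate top crop',plane('top',*f(*q),119)[:2])
for q in((383,142),(358,322)): print('rail',plane('top',*f(*q),25)[:2])
# slide axis from plate mask + head edge
for q in((299,150),(280,296)): print('deck rear',plane('top',*f(*q),45)[:2])
for q in((126,190),(120,228),(279,207),(273,254)): print('slide corners',plane('top',*q,20)[:2])
```

```text
top [315.1 258.5] (23.982343673706055, 24.02846908569336) [ 454.8 -211.8]
side [328.2 217.6] (15.693953514099121, 24.11041831970215) [ 458.3 -214.2]
top [350.5 209.3] (21.422800064086914, 21.792280197143555) [ 584.6 -303.5]
side [295.3 187.1] (12.083305358886719, 19.530221939086914) [ 587.5 -304.8]
post [539.2  51.1 120. ] 2.2055490977579546 [538.3  51.1] [541.7  48.8]
plate ends side [557.6 -40.9] [500.9 -39.1]
plate top crop [556.  -35.1]
plate top crop [556.2 -47.8]
plate top crop [498.  -29.6]
plate top crop [498.2 -44.1]
rail [ 579.3 -106.8]
rail [461.7 -92.4]
deck rear [571.9 -52.9]
deck rear [478.  -42.5]
slide corners [626.4 286.8]
slide corners [526.3 299.3]
slide corners [ 588.1 -116.1]
slide corners [ 464.6 -102.4]
```

```bash
cat > go.py <<'E'
import sys; from h import *
from scipy.spatial.transform import Rotation as R
def go(x,y,z,yaw=-7.0):
    o=r.get_obs(); M=np.array(o['tool_rot']); a=np.radians(yaw)
    Y=np.array([np.cos(a),np.sin(a),0]);Z=np.array([0,0,-1.]);T=np.c_[np.cross(Y,Z),Y,Z]
    print('t',np.round(M.T@(np.array([x,y,z])-o['tool_pos'])/1000,4),'rot',np.round(R.from_matrix(M.T@T).as_rotvec(degrees=True),2),
     'pos',np.round(o['tool_pos'],1),'F',np.round(o['contact_force'],1),'w',round(o['grip_width'],1),round(o['grasp_force'],1),'s',round(o['time_s'],2))
if __name__=='__main__': go(*map(float,sys.argv[1:]))
E
python3 go.py 456.5 -213 120
```

```text
t [ 0.3547 -0.1669  0.075 ] rot [-6.000e-02 -5.000e-02 -6.279e+01] pos [ 181.4 -492.2  194.7] F [ 0.2 -0.5  0.5] w 91.8 0.0 s 0.1
```

```bash
python3 -m creep '[{"gripper":1,"translation":[0.3547,-0.1669,0.075],"rotation":[-0.06,-0.05,-62.8]},{"gripper":1,"translation":[0.3547,-0.1669,0.075],"rotation":[-0.06,-0.05,-62.8]},{"gripper":1,"translation":[0.3547,-0.1669,0.075],"rotation":[-0.06,-0.05,-62.8]},{"gripper":1,"translation":[0.3547,-0.1669,0.075],"rotation":[-0.06,-0.05,-62.8]},{"gripper":1,"translation":[0.3547,-0.1669,0.075],"rotation":[-0.06,-0.05,-62.8]},{"gripper":1,"translation":[0.3547,-0.1669,0.075],"rotation":[-0.06,-0.05,-62.8]},{"gripper":1,"translation":[0.3547,-0.1669,0.075],"rotation":[-0.06,-0.05,-62.8]},{"gripper":1,"translation":[0.3547,-0.1669,0.075],"rotation":[-0.06,-0.05,-62.8]},{"gripper":1,"translation":[0.3547,-0.1669,0.075],"rotation":[-0.06,-0.05,-62.8]},{"gripper":1,"translation":[0.3547,-0.1669,0.075],"rotation":[-0.06,-0.05,-62.8]},{"gripper":1,"translation":[0.3547,-0.1669,0.075],"rotation":[-0.06,-0.05,-62.8]},{"gripper":1,"translation":[0.3547,-0.1669,0.075],"rotation":[-0.06,-0.05,-62.8]}]'; python3 go.py 456.5 -213 13
```

```text
time_s: 1.1
tool_pos: [456.8, -212.2, 119.6]
tool_rot: [[0.119, 0.993, -0.001], [0.993, -0.119, -0.001], [-0.001, -0.001, -1.0]]
contact_force: [-0.7, -0.9, 0.5]
grip_width: 91.9
grasp_force: 0.0
t [-7.000e-04 -1.000e-04  1.066e-01] rot [-0.06  0.05  0.18] pos [ 456.8 -212.2  119.6] F [-0.7 -0.9  0.5] w 91.9 0.0 s 1.1
```

```bash
python3 -m creep '[{"gripper":1,"translation":[-0.0007,0,0.035],"rotation":[0,0,0]},{"gripper":1,"translation":[-0.0007,0,0.07],"rotation":[0,0,0]},{"gripper":1,"translation":[-0.0007,0,0.095],"rotation":[0,0,0]},{"gripper":1,"translation":[-0.0007,0,0.1066],"rotation":[0,0,0]},{"gripper":1,"translation":[-0.0007,0,0.1066],"rotation":[0,0,0]},{"gripper":0.6,"translation":[-0.0007,0,0.1066],"rotation":[0,0,0]},{"gripper":0.6,"translation":[-0.0007,0,0.1066],"rotation":[0,0,0]},{"gripper":0.6,"translation":[-0.0007,0,0.1066],"rotation":[0,0,0]},{"gripper":0.6,"translation":[-0.0007,0,0.1066],"rotation":[0,0,0]},{"gripper":0.6,"translation":[-0.0007,0,0.1066],"rotation":[0,0,0]}]' 25; python3 go.py 456.5 -213 200
```

```text
time_s: 1.93
tool_pos: [457.0, -214.7, 14.6]
tool_rot: [[0.122, 0.993, 0.002], [0.993, -0.122, -0.002], [-0.002, 0.002, -1.0]]
contact_force: [0.0, 1.1, -0.3]
grip_width: 62.8
grasp_force: 0.0
t [ 0.0013 -0.0003 -0.1854] rot [0.11 0.12 0.01] pos [ 457.  -214.7   14.6] F [ 0.   1.1 -0.3] w 62.8 0.0 s 1.93
```

```bash
python3 -m creep '[{"gripper":0.4,"translation":[0,0,0.0015],"rotation":[0,0,0]},{"gripper":0.4,"translation":[0,0,0.0015],"rotation":[0,0,0]},{"gripper":0.4,"translation":[0,0,0.0015],"rotation":[0,0,0]},{"gripper":0.4,"translation":[0,0,0.0015],"rotation":[0,0,0]}]' 25; python3 go.py 457 -214.5 200
```

```text
time_s: 2.27
tool_pos: [456.6, -214.3, 12.2]
tool_rot: [[0.122, 0.993, 0.0], [0.993, -0.122, -0.001], [-0.001, 0.0, -1.0]]
contact_force: [-0.4, -0.1, 0.1]
grip_width: 38.5
grasp_force: 0.0
t [-0.0004  0.0005 -0.1878] rot [0.03 0.07 0.02] pos [ 456.6 -214.3   12.2] F [-0.4 -0.1  0.1] w 38.5 0.0 s 2.27
```

Run:
```python
from h import *
t=r.read_camera('top');s=r.read_camera('side')
a=cv2.resize(t[190:310,250:400],None,fx=3,fy=3,interpolation=2);b=cv2.resize(s[150:270,250:400],None,fx=3,fy=3,interpolation=2)
cv2.imwrite('pics/p1.png',np.vstack([b[:,:,::-1],a[:240,:,::-1]])[:600])
```

```text
(no output)
```

View pics/p1.png

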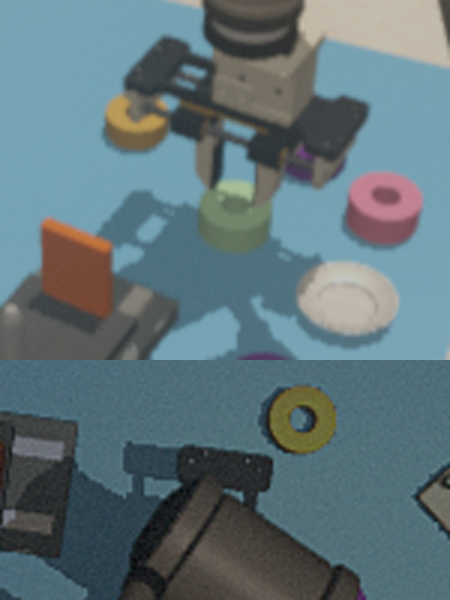

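The side view shows the ring unmoved at (328.7,221.7). The shut fingertips are at about (330,215.5), over or behind its rim rather than around it.

Run:
```python
from h import *
s=r.read_camera('side');
print([plane('side',330,215.5,z).round(0) for z in(12,30,40)])
def proj(n,p):
    c=r.calibration(n); f=210/np.tan(np.radians(c['fovy']/2)); q=np.array(c['orientation']).T@(np.array(p)-c['origin']); return c['cx']+f*q[0]/-q[2],c['cy']-f*q[1]/-q[2]
o=r.get_obs();M=np.array(o['tool_rot']);
P=[proj('side',o['tool_pos']+M@np.array([0,d,0])) for d in(-19,0,19)];print(P, proj('side',[456.5,-213,0]))
a=cv2.resize(s[170:250,280:380],None,fx=8,fy=8,interpolation=2)[:,:,::-1].copy()
for u,v in P: cv2.circle(a,(int((u-280+.5)*8),int((v-170+.5)*8)),5,(0,0,255),1)
cv2.imwrite('pics/p2.png',a[:600])
```

```text
[array([ 462., -243.,   12.]), array([ 457., -224.,   30.]), array([ 453., -213.,   40.])]
[(np.float64(334.936310753047), np.float64(225.30804761433654)), (np.float64(328.3730850215563), np.float64(222.79840684549666)), (np.float64(321.8829348582294), np.float64(220.31670865132546))] (np.float64(327.9428235790416), np.float64(226.539373837187))
```

View pics/p2.png

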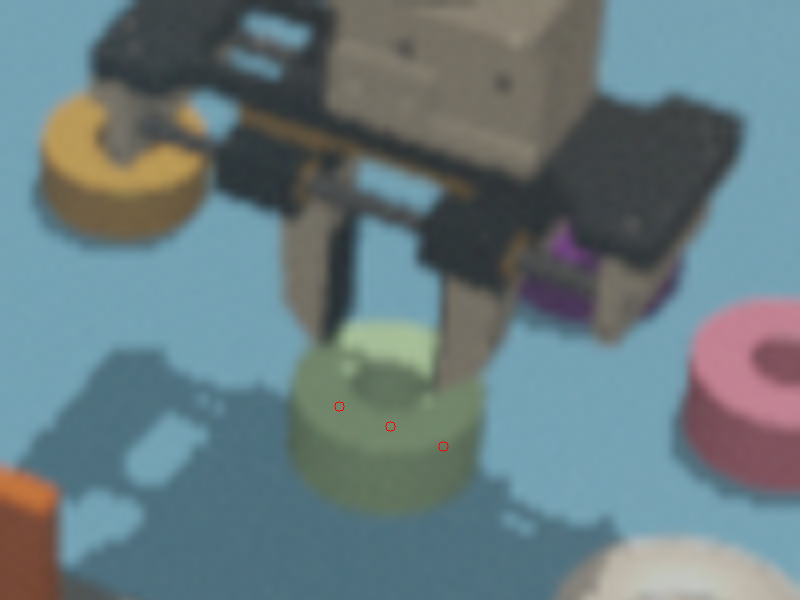

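The fingertips project about 8 px higher than the reported TCP, so the real tips sit about 20–25 mm behind it. They closed over the ring without touching it. I'll reopen and probe down for the tip height by force.

```bash
python3 -m creep '[{"gripper":0.92,"translation":[0,0,-0.005],"rotation":[0,0,0]},{"gripper":0.92,"translation":[0,0,-0.005],"rotation":[0,0,0]},{"gripper":0.92,"translation":[0,0,-0.005],"rotation":[0,0,0]},{"gripper":0.92,"translation":[0,0,-0.005],"rotation":[0,0,0]},{"gripper":0.92,"translation":[0,0,-0.005],"rotation":[0,0,0]},{"gripper":0.92,"translation":[0,0,0.004],"rotation":[0,0,0]},{"gripper":0.92,"translation":[0,0,0.007],"rotation":[0,0,0]},{"gripper":0.92,"translation":[0,0,0.007],"rotation":[0,0,0]}]' 25;python3 - <<'E'
from h import *
s=r.read_camera('side'); a=cv2.resize(s[170:250,280:380],None,fx=8,fy=8,interpolation=2)[:,:,::-1]
cv2.imwrite('pics/p3.png',a[:600])
E
```

```text
time_s: 3.08
tool_pos: [455.8, -213.8, 4.0]
tool_rot: [[0.122, 0.993, -0.002], [0.993, -0.122, -0.0], [-0.0, -0.002, -1.0]]
contact_force: [0.1, 0.8, 0.2]
grip_width: 83.3
grasp_force: 0.0
```

View pics/p3.png

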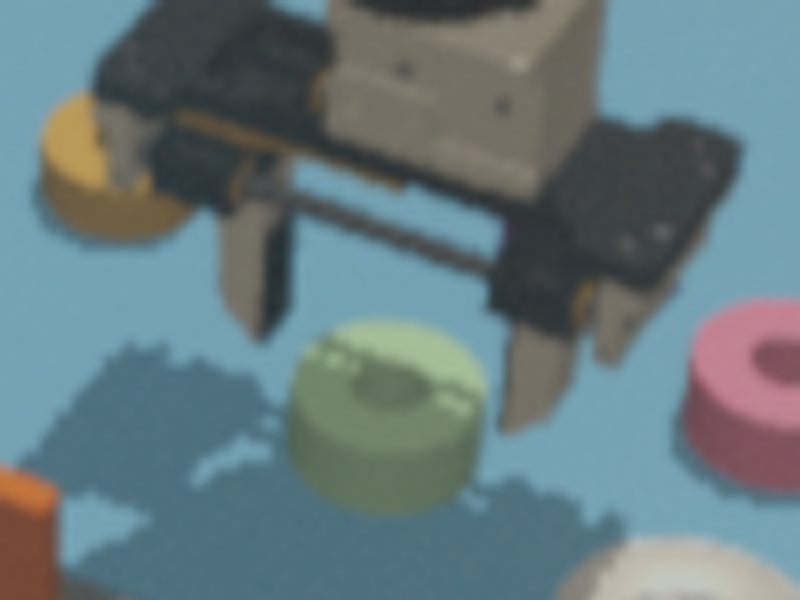

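The fingers now straddle the ring. The tip midpoint is at side (327.9,217.8), about 25 mm above the mat, while the TCP reads 4. I'll lower gently and watch the force.

```bash
python3 -m creep '[{"gripper":0.92,"translation":[0,0,0.002],"rotation":[0,0,0]},{"gripper":0.92,"translation":[0,0,0.004],"rotation":[0,0,0]},{"gripper":0.92,"translation":[0,0,0.006],"rotation":[0,0,0]},{"gripper":0.92,"translation":[0,0,0.007],"rotation":[0,0,0]},{"gripper":0.92,"translation":[0,0,0.007],"rotation":[0,0,0]}]'
```

```text
time_s: 3.55
tool_pos: [456.4, -214.3, -2.0]
tool_rot: [[0.122, 0.993, -0.0], [0.993, -0.122, -0.001], [-0.001, 0.0, -1.0]]
contact_force: [-0.5, -0.6, 0.2]
grip_width: 84.6
grasp_force: 0.0
```

```bash
python3 -m creep '[{"gripper":0.92,"translation":[0,0,0.005],"rotation":[0,0,0]},{"gripper":0.92,"translation":[0,0,0.01],"rotation":[0,0,0]},{"gripper":0.92,"translation":[0,0,0.014],"rotation":[0,0,0]},{"gripper":0.92,"translation":[0,0,0.014],"rotation":[0,0,0]}]'; python3 -m creep '[{"gripper":0.92,"translation":[0,0,0.0015],"rotation":[0,0,0]},{"gripper":0.92,"translation":[0,0,0.003],"rotation":[0,0,0]},{"gripper":0.92,"translation":[0,0,0.003],"rotation":[0,0,0]}]'
```

```text
time_s: 3.88
tool_pos: [455.9, -214.0, -16.8]
tool_rot: [[0.122, 0.993, -0.001], [0.993, -0.122, -0.0], [-0.0, -0.001, -1.0]]
contact_force: [-0.8, 0.4, 0.8]
grip_width: 84.8
grasp_force: 0.0
time_s: 4.13
tool_pos: [456.5, -214.4, -19.0]
tool_rot: [[0.122, 0.993, 0.0], [0.993, -0.122, -0.001], [-0.001, 0.0, -1.0]]
contact_force: [1.0, 0.3, -0.8]
grip_width: 84.7
grasp_force: 0.0
```

```bash
python3 -m creep '[{"gripper":0.92,"translation":[0,0,0.001],"rotation":[0,0,0]},{"gripper":0.92,"translation":[0,0,0.002],"rotation":[0,0,0]},{"gripper":0.92,"translation":[0,0,0.002],"rotation":[0,0,0]}]'
```

```text
time_s: 4.38
tool_pos: [456.5, -214.4, -20.9]
tool_rot: [[0.122, 0.993, 0.0], [0.993, -0.122, -0.001], [-0.001, 0.0, -1.0]]
contact_force: [-0.4, 0.1, 0.1]
grip_width: 84.7
grasp_force: 0.0
```

```bash
python3 -m creep '[{"gripper":0.92,"translation":[0,0,0.001],"rotation":[0,0,0]},{"gripper":0.92,"translation":[0,0,0.002],"rotation":[0,0,0]},{"gripper":0.92,"translation":[0,0,0.002],"rotation":[0,0,0]}]'
```

```text
time_s: 4.63
tool_pos: [456.5, -214.3, -22.9]
tool_rot: [[0.122, 0.993, 0.0], [0.993, -0.122, -0.001], [-0.001, 0.0, -1.0]]
contact_force: [0.3, -0.5, 0.1]
grip_width: 84.5
grasp_force: 0.0
```

```bash
python3 -m creep '[{"gripper":0.92,"translation":[0,0,0.001],"rotation":[0,0,0]},{"gripper":0.92,"translation":[0,0,0.002],"rotation":[0,0,0]},{"gripper":0.92,"translation":[0,0,0.002],"rotation":[0,0,0]}]'
```

```text
time_s: 4.88
tool_pos: [456.5, -214.3, -25.0]
tool_rot: [[0.122, 0.993, 0.0], [0.993, -0.122, -0.001], [-0.001, 0.0, -1.0]]
contact_force: [-0.5, -0.2, 0.0]
grip_width: 84.6
grasp_force: 0.0
```

```bash
python3 -m creep '[{"gripper":0.92,"translation":[0,0,0.001],"rotation":[0,0,0]},{"gripper":0.92,"translation":[0,0,0.002],"rotation":[0,0,0]},{"gripper":0.92,"translation":[0,0,0.002],"rotation":[0,0,0]}]'
```

```text
time_s: 5.13
tool_pos: [456.5, -214.3, -27.0]
tool_rot: [[0.122, 0.993, 0.0], [0.993, -0.122, -0.001], [-0.001, 0.0, -1.0]]
contact_force: [0.9, -0.0, -0.8]
grip_width: 84.3
grasp_force: 0.0
```

```bash
python3 -m creep '[{"gripper":0.92,"translation":[0,0,0.001],"rotation":[0,0,0]},{"gripper":0.92,"translation":[0,0,0.002],"rotation":[0,0,0]},{"gripper":0.92,"translation":[0,0,0.002],"rotation":[0,0,0]}]'
```

```text
time_s: 5.38
tool_pos: [456.4, -214.3, -29.0]
tool_rot: [[0.122, 0.993, -0.0], [0.993, -0.122, -0.001], [-0.001, 0.0, -1.0]]
contact_force: [0.3, 0.4, -0.5]
grip_width: 84.9
grasp_force: 0.0
```

Run:
```python
from h import *
s=r.read_camera('side'); h=cv2.cvtColor(s,cv2.COLOR_RGB2HSV)
for x in range(342,352): print(x,[tuple(h[y,x]) and int(h[y,x,0]) for y in range(210,246)])
def proj(n,p):
    c=r.calibration(n); f=210/np.tan(np.radians(c['fovy']/2)); q=np.array(c['orientation']).T@(np.array(p)-c['origin']); return c['cx']+f*q[0]/-q[2],c['cy']-f*q[1]/-q[2]
o=r.get_obs();M=np.array(o['tool_rot'])
for z in(-30,-29,-20,0): print([np.round(proj('side',o['tool_pos']*[1,1,0]+[0,0,z]+M@np.array([0,d,0])),1) for d in(-42,-50)],z)
```

```text
342 [99, 101, 99, 103, 102, 98, 97, 94, 99, 100, 99, 99, 99, 95, 98, 99, 96, 94, 45, 26, 21, 30, 27, 75, 97, 99, 99, 99, 98, 98, 99, 99, 99, 98, 99, 98]
343 [101, 101, 97, 103, 101, 98, 102, 100, 105, 102, 99, 38, 23, 25, 24, 22, 20, 19, 21, 21, 23, 21, 21, 90, 97, 98, 98, 98, 99, 99, 99, 99, 99, 99, 99, 98]
344 [99, 100, 98, 100, 99, 95, 103, 100, 99, 101, 98, 21, 21, 20, 21, 19, 23, 23, 21, 21, 21, 21, 26, 97, 98, 99, 99, 99, 99, 99, 99, 99, 99, 99, 99, 100]
345 [93, 102, 98, 98, 99, 100, 99, 105, 103, 98, 100, 23, 21, 21, 23, 23, 19, 21, 21, 21, 22, 23, 90, 98, 99, 99, 99, 99, 99, 99, 99, 98, 98, 98, 99, 99]
346 [100, 99, 105, 94, 103, 101, 104, 103, 97, 99, 99, 30, 21, 19, 19, 21, 20, 21, 21, 23, 20, 30, 95, 99, 100, 99, 99, 99, 99, 98, 99, 99, 99, 99, 98, 100]
347 [100, 100, 107, 103, 103, 101, 100, 99, 100, 102, 97, 90, 20, 21, 21, 21, 22, 22, 20, 21, 30, 93, 98, 99, 99, 99, 99, 98, 99, 100, 98, 99, 99, 100, 98, 99]
348 [103, 102, 101, 99, 100, 101, 101, 102, 104, 105, 99, 108, 24, 19, 19, 22, 24, 25, 30, 60, 98, 98, 99, 98, 99, 99, 99, 99, 99, 99, 99, 99, 99, 98, 99, 99]
349 [103, 98, 101, 98, 105, 101, 98, 99, 105, 102, 102, 99, 75, 23, 27, 30, 26, 72, 96, 98, 98, 99, 99, 99, 98, 99, 99, 99, 98, 99, 99, 99, 100, 97, 98, 93]
350 [109, 103, 101, 105, 103, 99, 100, 18, 17, 16, 15, 60, 90, 78, 87, 98, 98, 99, 98, 99, 99, 99, 99, 99, 98, 99, 99, 98, 99, 98, 98, 99, 97, 60, 27, 23]
351 [95, 98, 103, 107, 101, 30, 20, 18, 17, 19, 23, 93, 95, 97, 98, 98, 99, 99, 99, 98, 99, 99, 99, 99, 99, 99, 99, 99, 99, 99, 99, 96, 53, 21, 22, 20]
[array([341.7, 240.1]), array([344.5, 241.2])] -30
[array([341.7, 239.8]), array([344.5, 240.9])] -29
[array([342. , 237.3]), array([344.8, 238.4])] -20
[array([342.6, 231.8]), array([345.4, 232.9])] 0
```

```bash
python3 -m creep '[{"gripper":0.92,"translation":[0,0,0.001],"rotation":[0,0,0]},{"gripper":0.92,"translation":[0,0,0.002],"rotation":[0,0,0]},{"gripper":0.92,"translation":[0,0,0.003],"rotation":[0,0,0]},{"gripper":0.92,"translation":[0,0,0.003],"rotation":[0,0,0]}]'
```

```text
time_s: 5.77
tool_pos: [456.7, -214.5, -29.3]
tool_rot: [[0.121, 0.993, 0.001], [0.993, -0.121, -0.002], [-0.002, 0.001, -1.0]]
contact_force: [-6.5, 3.4, 27.8]
grip_width: 84.3
grasp_force: 13.7
```

```bash
python3 -m creep '[{"gripper":0.92,"translation":[0,0,0.001],"rotation":[0,0,0]},{"gripper":0.92,"translation":[0,0,0.002],"rotation":[0,0,0]},{"gripper":0.92,"translation":[0,0,0.002],"rotation":[0,0,0]}]'
```

```text
time_s: 6.02
tool_pos: [456.7, -214.5, -29.4]
tool_rot: [[0.121, 0.993, 0.002], [0.993, -0.121, -0.003], [-0.002, 0.002, -1.0]]
contact_force: [-10.9, 6.9, 47.4]
grip_width: 84.3
grasp_force: 23.8
```

```bash
python3 -m creep '[{"gripper":0.92,"translation":[0,0,0.001],"rotation":[0,0,0]},{"gripper":0.92,"translation":[0,0,0.002],"rotation":[0,0,0]},{"gripper":0.92,"translation":[0,0,0.002],"rotation":[0,0,0]}]'
```

```text
time_s: 6.27
tool_pos: [456.8, -214.6, -29.6]
tool_rot: [[0.121, 0.993, 0.002], [0.993, -0.121, -0.003], [-0.003, 0.003, -1.0]]
contact_force: [-16.4, 9.3, 67.3]
grip_width: 84.4
grasp_force: 34.0
```

The tips touch the mat at a reading of −29.2, so tip height = reading + 29.2. I'll rise until the tips are at 14 mm and grip.

```bash
python3 -m creep '[{"gripper":0.92,"translation":[0,0,-0.0208],"rotation":[0,0,0]},{"gripper":0.92,"translation":[0,0,-0.0208],"rotation":[0,0,0]},{"gripper":0.6,"translation":[0,0,-0.0208],"rotation":[0,0,0]},{"gripper":0.5,"translation":[0,0,-0.0208],"rotation":[0,0,0]},{"gripper":0.5,"translation":[0,0,-0.0208],"rotation":[0,0,0]},{"gripper":0.5,"translation":[0,0,-0.0208],"rotation":[0,0,0]}]' 25
```

```text
time_s: 6.77
tool_pos: [455.9, -214.0, -15.9]
tool_rot: [[0.122, 0.993, -0.001], [0.993, -0.122, -0.0], [-0.0, -0.001, -1.0]]
contact_force: [-0.1, 0.0, 0.9]
grip_width: 63.7
grasp_force: 25.0
```

```bash
python3 -m creep '[{"gripper":0.5,"translation":[0,0,-0.02],"rotation":[0,0,0]},{"gripper":0.5,"translation":[0,0,-0.05],"rotation":[0,0,0]},{"gripper":0.5,"translation":[0,0,-0.08],"rotation":[0,0,0]},{"gripper":0.5,"translation":[0,0,-0.11],"rotation":[0,0,0]},{"gripper":0.5,"translation":[0,0,-0.135],"rotation":[0,0,0]},{"gripper":0.5,"translation":[0,0,-0.145],"rotation":[0,0,0]},{"gripper":0.5,"translation":[0,0,-0.145],"rotation":[0,0,0]}]' 25; python3 go.py 539.4 49 130
```

```text
time_s: 7.35
tool_pos: [457.6, -214.9, 131.8]
tool_rot: [[0.122, 0.993, 0.003], [0.993, -0.122, -0.003], [-0.003, 0.004, -1.0]]
contact_force: [0.0, 0.2, -2.6]
grip_width: 63.7
grasp_force: 25.0
t [0.2719 0.0491 0.0012] rot [0.22 0.17 0.01] pos [ 457.6 -214.9  131.8] F [ 0.   0.2 -2.6] w 63.7 25.0 s 7.35
```

```bash
python3 -m creep '[{"gripper":0.5,"translation":[0.03,0.006,0.001],"rotation":[0,0,0]},{"gripper":0.5,"translation":[0.068,0.013,0.001],"rotation":[0,0,0]},{"gripper":0.5,"translation":[0.106,0.02,0.001],"rotation":[0,0,0]},{"gripper":0.5,"translation":[0.144,0.027,0.001],"rotation":[0,0,0]},{"gripper":0.5,"translation":[0.182,0.034,0.001],"rotation":[0,0,0]},{"gripper":0.5,"translation":[0.22,0.041,0.001],"rotation":[0,0,0]},{"gripper":0.5,"translation":[0.25,0.046,0.001],"rotation":[0,0,0]},{"gripper":0.5,"translation":[0.265,0.0485,0.001],"rotation":[0,0,0]},{"gripper":0.5,"translation":[0.272,0.049,0.001],"rotation":[0,0,0]},{"gripper":0.5,"translation":[0.272,0.049,0.001],"rotation":[0,0,0]},{"gripper":0.5,"translation":[0.272,0.049,0.001],"rotation":[0,0,0]}]' 25; python3 go.py 539.4 49 110
python3 - <<'E'
from h import *
s=r.read_camera('side');t=r.read_camera('top')
a=cv2.resize(s[180:290,195:315],None,fx=5,fy=5,interpolation=2);cv2.imwrite('pics/p4.png',a[:,:,::-1])
# ring held: green mask
m=cv2.inRange(cv2.cvtColor(s,cv2.COLOR_RGB2HSV),(40,20,60),(85,110,255)); m[:, :200]=0;m[:,320:]=0;m[:170]=0;m[290:]=0
n,l,st,c=cv2.connectedComponentsWithStats(m); i=1+st[1:,4].argmax(); print(st[i],c[i])
E
```

```text
time_s: 8.27
tool_pos: [537.4, 49.3, 127.4]
tool_rot: [[0.121, 0.993, -0.002], [0.993, -0.121, -0.002], [-0.002, -0.002, -1.0]]
contact_force: [-0.2, 0.2, -1.5]
grip_width: 64.1
grasp_force: 25.0
t [-0.      0.002   0.0174] rot [-0.11  0.11  0.03] pos [537.4  49.3 127.4] F [-0.2  0.2 -1.5] w 64.1 25.0 s 8.27
[237 221  30  34 715] [251.56643357 239.00559441]
```

View pics/p4.png

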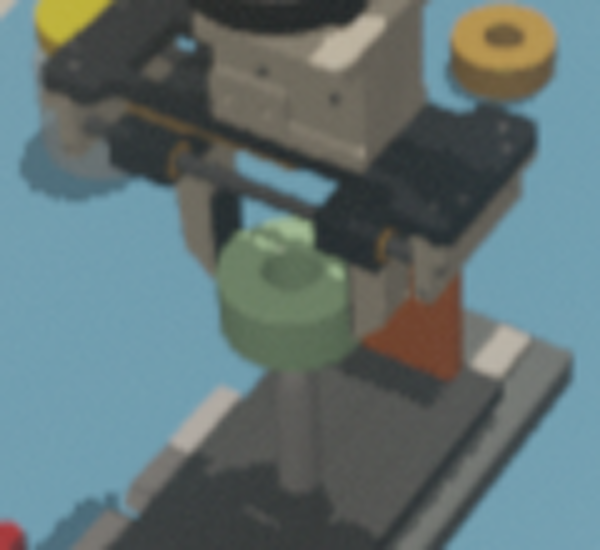

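The ring is held over the post. Its hole is at side (253.5,233) and the post shaft runs below it at x≈254. The TCP is about 2 mm short in x, so I'll correct that.

```bash
python3 -c "
from h import *
print(plane('side',253.5,233.1,173.3))"
python3 -m creep '[{"gripper":0.5,"translation":[0,0.002,0],"rotation":[0,0,0]},{"gripper":0.5,"translation":[0,0.002,0.005],"rotation":[0,0,0]},{"gripper":0.5,"translation":[0,0.002,0.012],"rotation":[0,0,0]},{"gripper":0.5,"translation":[0,0.002,0.018],"rotation":[0,0,0]},{"gripper":0.5,"translation":[0,0.002,0.018],"rotation":[0,0,0]},{"gripper":0.5,"translation":[0,0.002,0.018],"rotation":[0,0,0]}]' 25; python3 go.py 539.4 49 97
```

```text
[539.42623104  48.2004432  173.3       ]
time_s: 8.87
tool_pos: [539.7, 49.5, 110.0]
tool_rot: [[0.122, 0.993, -0.001], [0.993, -0.122, -0.001], [-0.001, -0.001, -1.0]]
contact_force: [-0.2, 0.6, -1.2]
grip_width: 64.1
grasp_force: 25.0
t [-0.0005 -0.0003  0.013 ] rot [-0.06  0.08  0.  ] pos [539.7  49.5 110. ] F [-0.2  0.6 -1.2] w 64.1 25.0 s 8.87
```

```bash
python3 -m creep '[{"gripper":0.5,"translation":[-0.0003,0,0.004],"rotation":[0,0,0]},{"gripper":0.5,"translation":[-0.0003,0,0.008],"rotation":[0,0,0]},{"gripper":0.5,"translation":[-0.0003,0,0.012],"rotation":[0,0,0]},{"gripper":0.5,"translation":[-0.0003,0,0.014],"rotation":[0,0,0]},{"gripper":0.5,"translation":[-0.0003,0,0.014],"rotation":[0,0,0]}]' 25
```

```text
time_s: 9.28
tool_pos: [539.8, 49.3, 96.0]
tool_rot: [[0.122, 0.993, -0.001], [0.993, -0.122, -0.001], [-0.001, -0.001, -1.0]]
contact_force: [-0.4, 0.0, -2.3]
grip_width: 63.7
grasp_force: 25.0
```

```bash
python3 -m creep '[{"gripper":0.5,"translation":[0,0,0.003],"rotation":[0,0,0]},{"gripper":0.5,"translation":[0,0,0.006],"rotation":[0,0,0]},{"gripper":0.5,"translation":[0,0,0.009],"rotation":[0,0,0]},{"gripper":0.5,"translation":[0,0,0.012],"rotation":[0,0,0]},{"gripper":0.5,"translation":[0,0,0.012],"rotation":[0,0,0]}]' 25
```

```text
time_s: 9.7
tool_pos: [539.8, 49.3, 84.0]
tool_rot: [[0.122, 0.993, -0.001], [0.993, -0.122, -0.001], [-0.001, -0.001, -1.0]]
contact_force: [-0.5, 0.4, -2.0]
grip_width: 63.8
grasp_force: 25.0
```

```bash
python3 -m creep '[{"gripper":0.5,"translation":[0,0,0.008],"rotation":[0,0,0]},{"gripper":0.5,"translation":[0,0,0.016],"rotation":[0,0,0]},{"gripper":0.5,"translation":[0,0,0.024],"rotation":[0,0,0]},{"gripper":0.5,"translation":[0,0,0.032],"rotation":[0,0,0]},{"gripper":0.5,"translation":[0,0,0.04],"rotation":[0,0,0]},{"gripper":0.5,"translation":[0,0,0.045],"rotation":[0,0,0]},{"gripper":0.5,"translation":[0,0,0.049],"rotation":[0,0,0]},{"gripper":0.5,"translation":[0,0,0.05],"rotation":[0,0,0]},{"gripper":0.5,"translation":[0,0,0.05],"rotation":[0,0,0]}]' 25
```

```text
time_s: 10.45
tool_pos: [540.1, 49.2, 34.4]
tool_rot: [[0.122, 0.993, -0.0], [0.993, -0.122, -0.001], [-0.001, 0.0, -1.0]]
contact_force: [-0.0, 0.5, -2.1]
grip_width: 63.7
grasp_force: 25.0
```

```bash
python3 -m creep '[{"gripper":0.5,"translation":[0,0,0.002],"rotation":[0,0,0]},{"gripper":0.5,"translation":[0,0,0.004],"rotation":[0,0,0]},{"gripper":0.5,"translation":[0,0,0.0055],"rotation":[0,0,0]},{"gripper":0.5,"translation":[0,0,0.0055],"rotation":[0,0,0]},{"gripper":0.5,"translation":[0,0,0.0055],"rotation":[0,0,0]}]' 25
```

```text
time_s: 10.87
tool_pos: [540.2, 49.1, 29.2]
tool_rot: [[0.122, 0.993, 0.0], [0.993, -0.122, -0.001], [-0.001, 0.0, -1.0]]
contact_force: [-0.6, 0.6, -1.4]
grip_width: 63.9
grasp_force: 25.0
```

Predicted contact is at about 29, so I'll go down 1.5 mm more.

```bash
python3 -m creep '[{"gripper":0.5,"translation":[0,0,0.0005],"rotation":[0,0,0]},{"gripper":0.5,"translation":[0,0,0.001],"rotation":[0,0,0]},{"gripper":0.5,"translation":[0,0,0.0015],"rotation":[0,0,0]},{"gripper":0.5,"translation":[0,0,0.0015],"rotation":[0,0,0]}]' 25
```

```text
time_s: 11.2
tool_pos: [540.2, 49.2, 27.6]
tool_rot: [[0.122, 0.993, 0.0], [0.993, -0.122, -0.001], [-0.001, 0.0, -1.0]]
contact_force: [-0.2, 0.5, -2.2]
grip_width: 63.8
grasp_force: 25.0
```

```bash
python3 -m creep '[{"gripper":0.5,"translation":[0,0,0.0005],"rotation":[0,0,0]},{"gripper":0.5,"translation":[0,0,0.001],"rotation":[0,0,0]},{"gripper":0.5,"translation":[0,0,0.0015],"rotation":[0,0,0]},{"gripper":0.5,"translation":[0,0,0.0015],"rotation":[0,0,0]}]' 25
```

```text
time_s: 11.53
tool_pos: [540.3, 49.1, 27.1]
tool_rot: [[0.122, 0.993, 0.001], [0.993, -0.122, -0.001], [-0.001, 0.001, -1.0]]
contact_force: [-2.1, -0.3, 5.5]
grip_width: 63.5
grasp_force: 25.0
```

Contact: the ring is seated on the deck. I'll release it and lift straight up.

```bash
python3 -m creep '[{"gripper":0.6,"translation":[0,0,-0.0005],"rotation":[0,0,0]},{"gripper":0.85,"translation":[0,0,-0.0005],"rotation":[0,0,0]},{"gripper":0.85,"translation":[0,0,-0.0005],"rotation":[0,0,0]},{"gripper":0.85,"translation":[0,0,-0.0005],"rotation":[0,0,0]},{"gripper":0.85,"translation":[0,0,-0.01],"rotation":[0,0,0]},{"gripper":0.9,"translation":[0,0,-0.04],"rotation":[0,0,0]},{"gripper":1,"translation":[0,0,-0.075],"rotation":[0,0,0]},{"gripper":1,"translation":[0,0,-0.11],"rotation":[0,0,0]},{"gripper":1,"translation":[0,0,-0.12],"rotation":[0,0,0]},{"gripper":1,"translation":[0,0,-0.12],"rotation":[0,0,0]}]' 25; python3 go.py 586 -304 130
```

```text
time_s: 12.37
tool_pos: [542.4, 49.3, 150.1]
tool_rot: [[0.122, 0.993, 0.008], [0.993, -0.122, -0.002], [-0.001, 0.008, -1.0]]
contact_force: [0.6, 0.0, 0.2]
grip_width: 91.7
grasp_force: 0.0
t [-0.3453  0.0861  0.0211] rot [0.46 0.04 0.02] pos [542.4  49.3 150.1] F [0.6 0.  0.2] w 91.7 0.0 s 12.37
```

```bash
python3 -m creep '[{"gripper":1,"translation":[-0.03,0.008,0.002],"rotation":[0,0,0]},{"gripper":1,"translation":[-0.07,0.018,0.005],"rotation":[0,0,0]},{"gripper":1,"translation":[-0.11,0.028,0.01],"rotation":[0,0,0]},{"gripper":1,"translation":[-0.15,0.038,0.015],"rotation":[0,0,0]},{"gripper":1,"translation":[-0.19,0.048,0.02],"rotation":[0,0,0]},{"gripper":1,"translation":[-0.23,0.058,0.021],"rotation":[0,0,0]},{"gripper":1,"translation":[-0.27,0.068,0.021],"rotation":[0,0,0]},{"gripper":1,"translation":[-0.31,0.078,0.021],"rotation":[0,0,0]},{"gripper":1,"translation":[-0.335,0.084,0.021],"rotation":[0,0,0]},{"gripper":1,"translation":[-0.345,0.086,0.021],"rotation":[0,0,0]},{"gripper":1,"translation":[-0.345,0.086,0.021],"rotation":[0,0,0]},{"gripper":1,"translation":[-0.345,0.086,0.021],"rotation":[0,0,0]}]' 25; python3 go.py 586 -304 -23
python3 - <<'E'
from h import *
s=r.read_camera('side');t=r.read_camera('top')
for n,i,lo,roi in(('side',s,(40,25,120),(230,240,280,300)),('top',t,(0,0,78),(195,208,225,238))):
    k=comps(i,lo,(90,90,255),roi); e=cv2.fitEllipse(cv2.convexHull(k)); print(n,e[:2],plane(n,*e[0],75)[:2])
cv2.imwrite('pics/s5.png',s[:,:,::-1]);cv2.imwrite('pics/t5.png',t[:,:,::-1])
E
```

```text
time_s: 13.37
tool_pos: [582.9, -302.5, 124.2]
tool_rot: [[0.122, 0.993, -0.002], [0.993, -0.122, 0.001], [0.001, -0.002, -1.0]]
contact_force: [-0.6, -0.3, -0.2]
grip_width: 91.8
grasp_force: 0.0
t [-0.0012  0.0036  0.1472] rot [-0.11 -0.03 -0.01] pos [ 582.9 -302.5  124.2] F [-0.6 -0.3 -0.2] w 91.8 0.0 s 13.37
side ((253.4107666015625, 266.2841796875), (22.135072708129883, 29.45166778564453)) [541.6481794   52.39140904]
top ((211.69151306152344, 223.5245361328125), (24.831317901611328, 25.022659301757812)) [539.71154142  51.92533465]
```

```bash
python3 -m creep '[{"gripper":1,"translation":[-0.0012,0.0036,0.03],"rotation":[0,0,0]},{"gripper":1,"translation":[-0.0012,0.0036,0.065],"rotation":[0,0,0]},{"gripper":1,"translation":[-0.0012,0.0036,0.1],"rotation":[0,0,0]},{"gripper":1,"translation":[-0.0012,0.0036,0.13],"rotation":[0,0,0]},{"gripper":1,"translation":[-0.0012,0.0036,0.142],"rotation":[0,0,0]},{"gripper":1,"translation":[-0.0012,0.0036,0.146],"rotation":[0,0,0]},{"gripper":1,"translation":[-0.0012,0.0036,0.146],"rotation":[0,0,0]},{"gripper":1,"translation":[-0.0012,0.0036,0.146],"rotation":[0,0,0]}]' 35; python3 go.py 586 -304 -23
```

```text
time_s: 14.13
tool_pos: [588.4, -305.6, -18.2]
tool_rot: [[0.121, 0.993, 0.003], [0.993, -0.121, -0.003], [-0.003, 0.003, -1.0]]
contact_force: [-0.1, 0.0, 0.6]
grip_width: 91.7
grasp_force: 0.0
t [ 0.0013 -0.0026  0.0047] rot [0.19 0.15 0.06] pos [ 588.4 -305.6  -18.2] F [-0.1  0.   0.6] w 91.7 0.0 s 14.13
```

```bash
python3 -m creep '[{"gripper":1,"translation":[0,0,0.001],"rotation":[0,0,0]},{"gripper":1,"translation":[0,0,0.001],"rotation":[0,0,0]},{"gripper":1,"translation":[0,0,0.001],"rotation":[0,0,0]}]' 35; python3 go.py 586 -304 -23
```

```text
time_s: 14.38
tool_pos: [587.7, -305.9, -19.9]
tool_rot: [[0.122, 0.993, 0.002], [0.993, -0.122, -0.003], [-0.002, 0.002, -1.0]]
contact_force: [-0.4, -0.6, 0.6]
grip_width: 91.4
grasp_force: 0.0
t [ 0.0017 -0.0019  0.0031] rot [0.14 0.13 0.01] pos [ 587.7 -305.9  -19.9] F [-0.4 -0.6  0.6] w 91.4 0.0 s 14.38
```

```bash
python3 -m creep '[{"gripper":1,"translation":[0.0015,-0.0008,0.001],"rotation":[0,0,0]},{"gripper":1,"translation":[0.0015,-0.0008,0.001],"rotation":[0,0,0]},{"gripper":0.6,"translation":[0.0015,-0.0008,0.001],"rotation":[0,0,0]},{"gripper":0.45,"translation":[0.0015,-0.0008,0.001],"rotation":[0,0,0]},{"gripper":0.45,"translation":[0.0015,-0.0008,0.001],"rotation":[0,0,0]},{"gripper":0.45,"translation":[0.0015,-0.0008,0.001],"rotation":[0,0,0]},{"gripper":0.45,"translation":[0.0015,-0.0008,0.001],"rotation":[0,0,0]}]' 35; python3 go.py 586 -304 140
```

```text
time_s: 14.97
tool_pos: [586.4, -303.9, -22.4]
tool_rot: [[0.122, 0.993, 0.0], [0.993, -0.122, -0.001], [-0.001, 0.0, -1.0]]
contact_force: [0.7, 0.3, 0.4]
grip_width: 63.2
grasp_force: 0.0
t [-0.0004 -0.0004 -0.1624] rot [0.02 0.07 0.01] pos [ 586.4 -303.9  -22.4] F [0.7 0.3 0.4] w 63.2 0.0 s 14.97
```

```bash
python3 -m creep '[{"gripper":0.45,"translation":[0,0,0],"rotation":[0,0,0]},{"gripper":0.45,"translation":[0,0,0],"rotation":[0,0,0]},{"gripper":0.45,"translation":[0,0,0],"rotation":[0,0,0]}]' 35; python3 go.py 586 -304 140
```

```text
time_s: 15.22
tool_pos: [586.2, -303.8, -22.4]
tool_rot: [[0.122, 0.993, -0.0], [0.993, -0.122, -0.001], [-0.001, -0.0, -1.0]]
contact_force: [-2.1, 0.4, 0.9]
grip_width: 57.7
grasp_force: 35.0
t [-0.0004 -0.0002 -0.1624] rot [-0.01  0.07  0.01] pos [ 586.2 -303.8  -22.4] F [-2.1  0.4  0.9] w 57.7 35.0 s 15.22
```

```bash
python3 -m creep '[{"gripper":0.45,"translation":[0,0,0],"rotation":[0,0,0]},{"gripper":0.45,"translation":[0,0,0],"rotation":[0,0,0]},{"gripper":0.45,"translation":[0,0,-0.01],"rotation":[0,0,0]},{"gripper":0.45,"translation":[0,0,-0.02],"rotation":[0,0,0]},{"gripper":0.45,"translation":[0,0,-0.02],"rotation":[0,0,0]}]' 35
python3 - <<'E'
from h import *
s=r.read_camera('side');a=cv2.resize(s[150:230,250:350],None,fx=6,fy=6,interpolation=2);cv2.imwrite('pics/p6.png',a[:,:,::-1])
print(r.get_obs()['ft_torque'])
E
```

```text
time_s: 15.63
tool_pos: [587.9, -304.6, 0.2]
tool_rot: [[0.122, 0.993, 0.004], [0.993, -0.122, -0.004], [-0.003, 0.004, -1.0]]
contact_force: [1.2, -0.2, -3.3]
grip_width: 58.1
grasp_force: 35.0
[-0.09120907 -0.09866699  0.03417841]
```

View pics/p6.png

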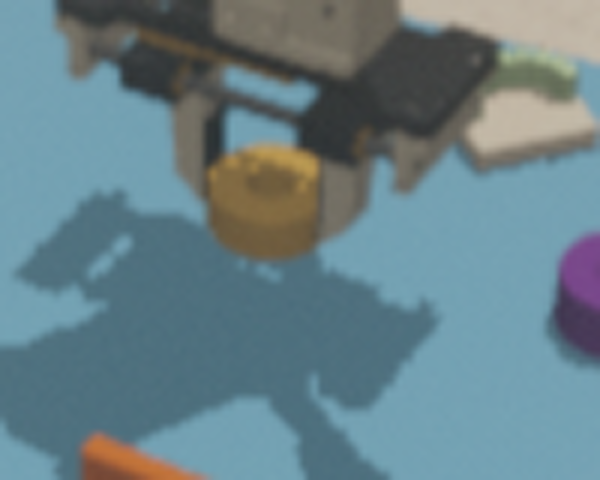

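The collar is held level and centred, clear of the mat, with its hole at side (294,179). I'll carry it to the post.

```bash
python3 -m creep '[{"gripper":0.45,"translation":[0,0,-0.03],"rotation":[0,0,0]},{"gripper":0.45,"translation":[0,0,-0.06],"rotation":[0,0,0]},{"gripper":0.45,"translation":[0,0,-0.09],"rotation":[0,0,0]},{"gripper":0.45,"translation":[0,0,-0.115],"rotation":[0,0,0]},{"gripper":0.45,"translation":[0,0,-0.125],"rotation":[0,0,0]},{"gripper":0.45,"translation":[0,0,-0.125],"rotation":[0,0,0]},{"gripper":0.45,"translation":[0,0,-0.125],"rotation":[0,0,0]}]' 35; python3 go.py 540.1 50.4 118
```

```text
time_s: 16.27
tool_pos: [586.0, -303.4, 121.7]
tool_rot: [[0.122, 0.993, -0.0], [0.993, -0.122, -0.001], [-0.001, -0.0, -1.0]]
contact_force: [-0.3, 0.4, -5.1]
grip_width: 58.1
grasp_force: 35.0
t [ 0.3456 -0.0886  0.0035] rot [-0.02  0.05  0.01] pos [ 586.  -303.4  121.7] F [-0.3  0.4 -5.1] w 58.1 35.0 s 16.27
```

```bash
python3 -m creep '[{"gripper":0.45,"translation":[0.03,-0.008,0],"rotation":[0,0,0]},{"gripper":0.45,"translation":[0.068,-0.018,0],"rotation":[0,0,0]},{"gripper":0.45,"translation":[0.106,-0.028,0],"rotation":[0,0,0]},{"gripper":0.45,"translation":[0.144,-0.037,0],"rotation":[0,0,0]},{"gripper":0.45,"translation":[0.182,-0.047,0],"rotation":[0,0,0]},{"gripper":0.45,"translation":[0.22,-0.057,0],"rotation":[0,0,0]},{"gripper":0.45,"translation":[0.258,-0.067,0],"rotation":[0,0,0]},{"gripper":0.45,"translation":[0.296,-0.077,0],"rotation":[0,0,0]},{"gripper":0.45,"translation":[0.325,-0.084,0],"rotation":[0,0,0]},{"gripper":0.45,"translation":[0.339,-0.087,0],"rotation":[0,0,0]},{"gripper":0.45,"translation":[0.3456,-0.0886,0],"rotation":[0,0,0]},{"gripper":0.45,"translation":[0.3456,-0.0886,0],"rotation":[0,0,0]}]' 35; python3 -m creep '[{"gripper":0.45,"translation":[0,0,0],"rotation":[0,0,0]},{"gripper":0.45,"translation":[0,0,0],"rotation":[0,0,0]},{"gripper":0.45,"translation":[0,0,0],"rotation":[0,0,0]},{"gripper":0.45,"translation":[0,0,0],"rotation":[0,0,0]}]' 35; python3 go.py 540.1 50.4 98
python3 - <<'E'
from h import *
s=r.read_camera('side')
k=comps(s,(14,80,60),(26,255,255),(225,200,285,270));x=k[:,0,0];y=k[:,0,1];print('collar px',x.min(),x.max(),y.min(),y.max())
E
```

```text
time_s: 17.27
tool_pos: [539.2, 51.4, 120.4]
tool_rot: [[0.119, 0.993, -0.003], [0.993, -0.119, -0.001], [-0.001, -0.003, -1.0]]
contact_force: [-1.0, -0.8, -4.4]
grip_width: 57.8
grasp_force: 35.0
time_s: 17.6
tool_pos: [540.6, 49.0, 122.0]
tool_rot: [[0.123, 0.992, 0.0], [0.992, -0.123, -0.002], [-0.001, 0.0, -1.0]]
contact_force: [-0.5, -0.2, -3.5]
grip_width: 58.2
grasp_force: 35.0
t [ 0.0014 -0.0007  0.024 ] rot [ 0.01  0.09 -0.08] pos [540.6  49.  122. ] F [-0.5 -0.2 -3.5] w 58.2 35.0 s 17.6
collar px 239 261 224 251
```

```bash
python3 -m creep '[{"gripper":0.45,"translation":[0.0008,-0.0004,0.007],"rotation":[0,0,0]},{"gripper":0.45,"translation":[0.0008,-0.0004,0.014],"rotation":[0,0,0]},{"gripper":0.45,"translation":[0.0008,-0.0004,0.02],"rotation":[0,0,0]},{"gripper":0.45,"translation":[0.0008,-0.0004,0.022],"rotation":[0,0,0]},{"gripper":0.45,"translation":[0.0008,-0.0004,0.022],"rotation":[0,0,0]},{"gripper":0.45,"translation":[0.0008,-0.0004,0.022],"rotation":[0,0,0]}]' 35; python3 go.py 540.1 50.2 90
```

```text
time_s: 18.15
tool_pos: [540.2, 51.0, 99.9]
tool_rot: [[0.122, 0.993, -0.0], [0.993, -0.122, -0.001], [-0.001, 0.0, -1.0]]
contact_force: [-0.6, 0.4, -4.0]
grip_width: 57.8
grasp_force: 35.0
t [-0.0008  0.      0.0099] rot [0.   0.08 0.02] pos [540.2  51.   99.9] F [-0.6  0.4 -4. ] w 57.8 35.0 s 18.15
```

```bash
python3 -m creep '[{"gripper":0.45,"translation":[-0.0007,0,0.002],"rotation":[0,0,0]},{"gripper":0.45,"translation":[-0.0007,0,0.004],"rotation":[0,0,0]},{"gripper":0.45,"translation":[-0.0007,0,0.006],"rotation":[0,0,0]},{"gripper":0.45,"translation":[-0.0007,0,0.008],"rotation":[0,0,0]},{"gripper":0.45,"translation":[-0.0007,0,0.01],"rotation":[0,0,0]},{"gripper":0.45,"translation":[-0.0007,0,0.01],"rotation":[0,0,0]}]' 35
```

```text
time_s: 18.65
tool_pos: [539.8, 50.3, 89.7]
tool_rot: [[0.122, 0.993, -0.001], [0.993, -0.122, -0.001], [-0.001, -0.0, -1.0]]
contact_force: [-0.4, 0.5, -4.0]
grip_width: 57.9
grasp_force: 35.0
```

```bash
python3 -m creep '[{"gripper":0.45,"translation":[0,0,0.0015],"rotation":[0,0,0]},{"gripper":0.45,"translation":[0,0,0.003],"rotation":[0,0,0]},{"gripper":0.45,"translation":[0,0,0.0045],"rotation":[0,0,0]},{"gripper":0.45,"translation":[0,0,0.006],"rotation":[0,0,0]},{"gripper":0.45,"translation":[0,0,0.006],"rotation":[0,0,0]}]' 35
```

```text
time_s: 19.07
tool_pos: [539.9, 50.2, 83.8]
tool_rot: [[0.122, 0.993, -0.0], [0.993, -0.122, -0.001], [-0.001, -0.0, -1.0]]
contact_force: [0.9, -0.6, -3.9]
grip_width: 58.3
grasp_force: 35.0
```

```bash
python3 -m creep '[{"gripper":0.45,"translation":[0,0,0.003],"rotation":[0,0,0]},{"gripper":0.45,"translation":[0,0,0.007],"rotation":[0,0,0]},{"gripper":0.45,"translation":[0,0,0.012],"rotation":[0,0,0]},{"gripper":0.45,"translation":[0,0,0.017],"rotation":[0,0,0]},{"gripper":0.45,"translation":[0,0,0.022],"rotation":[0,0,0]},{"gripper":0.45,"translation":[0,0,0.025],"rotation":[0,0,0]},{"gripper":0.45,"translation":[0,0,0.027],"rotation":[0,0,0]},{"gripper":0.45,"translation":[0,0,0.027],"rotation":[0,0,0]},{"gripper":0.45,"translation":[0,0,0.027],"rotation":[0,0,0]}]' 35
```

```text
time_s: 19.82
tool_pos: [540.2, 50.2, 57.1]
tool_rot: [[0.122, 0.993, 0.0], [0.993, -0.122, -0.001], [-0.001, 0.0, -1.0]]
contact_force: [0.4, 0.2, -4.3]
grip_width: 57.7
grasp_force: 35.0
```

```bash
python3 -m creep '[{"gripper":0.45,"translation":[0,0,0.001],"rotation":[0,0,0]},{"gripper":0.45,"translation":[0,0,0.002],"rotation":[0,0,0]},{"gripper":0.45,"translation":[0,0,0.003],"rotation":[0,0,0]},{"gripper":0.45,"translation":[0,0,0.0035],"rotation":[0,0,0]},{"gripper":0.45,"translation":[0,0,0.0035],"rotation":[0,0,0]}]' 35
```

```text
time_s: 20.23
tool_pos: [540.1, 50.2, 53.6]
tool_rot: [[0.122, 0.993, 0.0], [0.993, -0.122, -0.001], [-0.001, 0.0, -1.0]]
contact_force: [-0.3, -0.1, -4.5]
grip_width: 58.4
grasp_force: 35.0
```

```bash
python3 -m creep '[{"gripper":0.45,"translation":[0,0,0.0005],"rotation":[0,0,0]},{"gripper":0.45,"translation":[0,0,0.001],"rotation":[0,0,0]},{"gripper":0.45,"translation":[0,0,0.0015],"rotation":[0,0,0]},{"gripper":0.45,"translation":[0,0,0.0015],"rotation":[0,0,0]}]' 35
```

```text
time_s: 20.57
tool_pos: [540.1, 50.2, 52.1]
tool_rot: [[0.122, 0.993, 0.0], [0.993, -0.122, -0.001], [-0.001, 0.0, -1.0]]
contact_force: [0.1, -0.3, -4.5]
grip_width: 58.2
grasp_force: 35.0
```

```bash
python3 -m creep '[{"gripper":0.45,"translation":[0,0,0.0005],"rotation":[0,0,0]},{"gripper":0.45,"translation":[0,0,0.001],"rotation":[0,0,0]},{"gripper":0.45,"translation":[0,0,0.001],"rotation":[0,0,0]}]' 35
```

```text
time_s: 20.82
tool_pos: [540.0, 50.2, 51.1]
tool_rot: [[0.122, 0.993, 0.0], [0.993, -0.122, -0.001], [-0.001, 0.0, -1.0]]
contact_force: [-0.1, 0.4, -4.2]
grip_width: 58.0
grasp_force: 35.0
```

```bash
python3 -m creep '[{"gripper":0.45,"translation":[0,0,0.0005],"rotation":[0,0,0]},{"gripper":0.45,"translation":[0,0,0.001],"rotation":[0,0,0]},{"gripper":0.45,"translation":[0,0,0.001],"rotation":[0,0,0]}]' 35
```

```text
time_s: 21.07
tool_pos: [540.2, 50.2, 50.6]
tool_rot: [[0.122, 0.993, 0.001], [0.993, -0.122, -0.001], [-0.001, 0.001, -1.0]]
contact_force: [-1.3, -0.5, 0.9]
grip_width: 58.5
grasp_force: 35.0
```

The collar is down: the load transferred at 50.6. I'll release, lift, and go behind the push plate.

```bash
python3 -m creep '[{"gripper":0.6,"translation":[0,0,-0.0005],"rotation":[0,0,0]},{"gripper":0.85,"translation":[0,0,-0.0005],"rotation":[0,0,0]},{"gripper":0.85,"translation":[0,0,-0.0005],"rotation":[0,0,0]},{"gripper":0.85,"translation":[0,0,-0.0005],"rotation":[0,0,0]},{"gripper":0.85,"translation":[0,0,-0.01],"rotation":[0,0,0]},{"gripper":0.9,"translation":[0,0,-0.035],"rotation":[0,0,0]},{"gripper":0.9,"translation":[0,0,-0.065],"rotation":[0,0,0]},{"gripper":0.5,"translation":[0,0,-0.08],"rotation":[0,0,0]},{"gripper":0,"translation":[0,0,-0.08],"rotation":[0,0,0]},{"gripper":0,"translation":[0,0,-0.08],"rotation":[0,0,0]}]' 25; python3 go.py 525.2 -70.1 130
python3 - <<'E'
from h import *
s=r.read_camera('side')
k=comps(s,(14,80,60),(26,255,255),(225,220,285,290));x=k[:,0,0];y=k[:,0,1];print('collar px',x.min(),x.max(),y.min(),y.max())
E
```

```text
time_s: 21.9
tool_pos: [540.8, 50.3, 131.5]
tool_rot: [[0.122, 0.993, 0.003], [0.993, -0.122, -0.002], [-0.001, 0.003, -1.0]]
contact_force: [-1.3, -0.6, 0.3]
grip_width: 66.9
grasp_force: 0.0
t [-0.1214 -0.0008  0.0017] rot [0.19 0.07 0.02] pos [540.8  50.3 131.5] F [-1.3 -0.6  0.3] w 66.9 0.0 s 21.9
collar px 241 267 249 274
```

```bash
python3 -m creep '[{"gripper":0,"translation":[-0.035,0,0],"rotation":[0,0,0]},{"gripper":0,"translation":[-0.07,0,0],"rotation":[0,0,0]},{"gripper":0,"translation":[-0.105,0,0],"rotation":[0,0,0]},{"gripper":0,"translation":[-0.122,0,0],"rotation":[0,0,0]},{"gripper":0,"translation":[-0.127,0,0],"rotation":[0,0,0]},{"gripper":0,"translation":[-0.127,0,0],"rotation":[0,0,0]},{"gripper":0,"translation":[-0.127,0,0.015],"rotation":[0,0,0]},{"gripper":0,"translation":[-0.127,0,0.035],"rotation":[0,0,0]},{"gripper":0,"translation":[-0.127,0,0.055],"rotation":[0,0,0]},{"gripper":0,"translation":[-0.127,0,0.068],"rotation":[0,0,0]},{"gripper":0,"translation":[-0.127,0,0.07],"rotation":[0,0,0]},{"gripper":0,"translation":[-0.127,0,0.07],"rotation":[0,0,0]}]' 25; python3 go.py 525.2 -70.1 60
python3 - <<'E'
from h import *
s=r.read_camera('side');t=r.read_camera('top')
h=np.hstack([cv2.resize(s[170:310,165:305],None,fx=2.8,fy=2.8,interpolation=2),cv2.resize(t[150:290,140:280],None,fx=2.8,fy=2.8,interpolation=2)])
cv2.imwrite('pics/p7.png',h[:,:,::-1])
m=cv2.inRange(cv2.cvtColor(s,cv2.COLOR_RGB2HSV),(172,120,80),(180,255,255));m2=cv2.inRange(cv2.cvtColor(s,cv2.COLOR_RGB2HSV),(0,150,80),(4,255,255));m|=m2;m[:,:170]=0;m[:,220:]=0;m[:270]=0;m[320:]=0
y,x=np.nonzero(m);print('knob',x.mean(),y.mean(),len(x))
E
```

```text
time_s: 22.95
tool_pos: [524.0, -74.4, 59.3]
tool_rot: [[0.12, 0.993, -0.002], [0.993, -0.12, -0.0], [-0.001, -0.002, -1.0]]
contact_force: [-0.6, 0.6, 0.0]
grip_width: 0.5
grasp_force: 0.0
t [ 0.0045  0.0007 -0.0007] rot [-0.13  0.03  0.08] pos [524.  -74.4  59.3] F [-0.6  0.6  0. ] w 0.5 0.0 s 22.95
knob 194.9777777777778 288.0 45
```

View pics/p7.png

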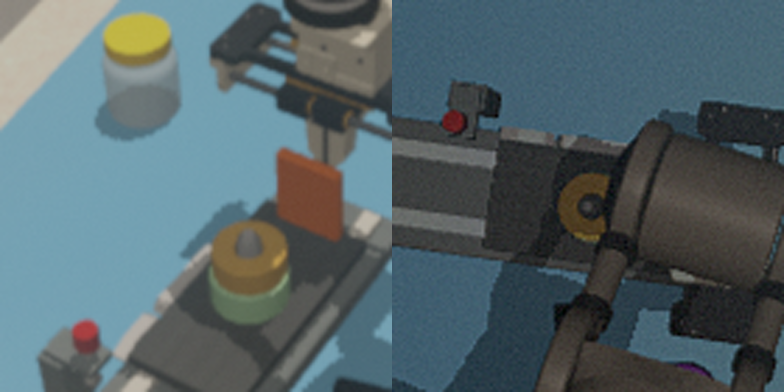

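Side view: the collar is at crop (249,255) and the green ring under it at (249,292), both seated on the post. The knob is at (85,336), and the shut fingers are behind the orange plate. Now I'll push gently.

```bash
python3 -m creep '[{"gripper":0,"translation":[0.008,0,0],"rotation":[0,0,0]},{"gripper":0,"translation":[0.012,0,0],"rotation":[0,0,0]},{"gripper":0,"translation":[0.015,0,0],"rotation":[0,0,0]},{"gripper":0,"translation":[0.018,0,0],"rotation":[0,0,0]},{"gripper":0,"translation":[0.021,0,0],"rotation":[0,0,0]},{"gripper":0,"translation":[0.024,0,0],"rotation":[0,0,0]},{"gripper":0,"translation":[0.028,0,0],"rotation":[0,0,0]},{"gripper":0,"translation":[0.032,0,0],"rotation":[0,0,0]},{"gripper":0,"translation":[0.036,0,0],"rotation":[0,0,0]},{"gripper":0,"translation":[0.04,0,0],"rotation":[0,0,0]},{"gripper":0,"translation":[0.044,0,0],"rotation":[0,0,0]},{"gripper":0,"translation":[0.048,0,0],"rotation":[0,0,0]}]' 25
cat > st.py <<'E'
from h import *
o=r.get_obs();s=r.read_camera('side');H=cv2.cvtColor(s,cv2.COLOR_RGB2HSV)
Y=np.array([.122,.9925,0])
k=comps(s,(14,80,60),(26,255,255),(150,220,285,380));e=cv2.fitEllipse(cv2.convexHull(k))
m=cv2.inRange(H,(172,120,80),(180,255,255))|cv2.inRange(H,(0,150,80),(4,255,255));m[:,:170]=0;m[:,220:]=0;m[:265]=0;m[320:]=0
y,x=np.nonzero(m)
print('tool y\'',round(float((o['tool_pos']-[540,50,0])@Y),1),'F',round(float(o['contact_force']@Y),1),np.round(o['contact_force'],1),'collar y\'',round(float((plane('side',*e[0],90)-[540,50,0])@Y),1),'knob',x.mean().round(2),y.mean().round(2),len(x),'t',o['time_s'])
E
python3 st.py
```

```text
time_s: 24.05
tool_pos: [530.8, -27.8, 60.3]
tool_rot: [[0.122, 0.993, 0.001], [0.993, -0.122, -0.001], [-0.001, 0.001, -1.0]]
contact_force: [0.2, -2.3, 0.8]
grip_width: 0.5
grasp_force: 0.9
tool y' -78.4 F -2.3 [ 0.2 -2.3  0.8] collar y' 28.5 knob 195.02 288.02 46 t 24.05
```

```bash
python3 -m creep '[{"gripper":0,"translation":[0.004,0,0],"rotation":[0,0,0]},{"gripper":0,"translation":[0.008,0,0],"rotation":[0,0,0]},{"gripper":0,"translation":[0.012,0,0],"rotation":[0,0,0]},{"gripper":0,"translation":[0.016,0,0],"rotation":[0,0,0]},{"gripper":0,"translation":[0.02,0,0],"rotation":[0,0,0]},{"gripper":0,"translation":[0.023,0,0],"rotation":[0,0,0]},{"gripper":0,"translation":[0.023,0,0],"rotation":[0,0,0]}]' >/dev/null; python3 st.py
```

```text
tool y' -55.2 F 0.2 [-0.4  0.3 -0.2] collar y' 51.8 knob 194.6 286.38 50 t 24.6833
```

```bash
python3 -m creep '[{"gripper":0,"translation":[0.002,0,0],"rotation":[0,0,0]},{"gripper":0,"translation":[0.004,0,0],"rotation":[0,0,0]},{"gripper":0,"translation":[0.006,0,0],"rotation":[0,0,0]},{"gripper":0,"translation":[0.008,0,0],"rotation":[0,0,0]},{"gripper":0,"translation":[0.01,0,0],"rotation":[0,0,0]}]' >/dev/null; python3 st.py
```

```text
tool y' -45.7 F -2.9 [-0.  -3.  -0.9] collar y' 61.4 knob 194.67 286.27 48 t 25.15
```

The knob rose 1.7 px, so the pin is riding on the strip. The notch should be near joint 90–97.

```bash
python3 -m creep '[{"gripper":0,"translation":[0.004,0,0],"rotation":[0,0,0]},{"gripper":0,"translation":[0.008,0,0],"rotation":[0,0,0]},{"gripper":0,"translation":[0.012,0,0],"rotation":[0,0,0]},{"gripper":0,"translation":[0.016,0,0],"rotation":[0,0,0]},{"gripper":0,"translation":[0.019,0,0],"rotation":[0,0,0]},{"gripper":0,"translation":[0.021,0,0],"rotation":[0,0,0]},{"gripper":0,"translation":[0.021,0,0],"rotation":[0,0,0]}]' >/dev/null; python3 st.py
```

```text
tool y' -24.5 F -2.1 [ 0.3 -2.2  1. ] collar y' 82.9 knob 194.9 288.1 48 t 25.7833
```

```bash
python3 -m creep '[{"gripper":0,"translation":[0.001,0,0],"rotation":[0,0,0]},{"gripper":0,"translation":[0.002,0,0],"rotation":[0,0,0]},{"gripper":0,"translation":[0.003,0,0],"rotation":[0,0,0]},{"gripper":0,"translation":[0.003,0,0],"rotation":[0,0,0]}]' >/dev/null; python3 st.py
```

```text
tool y' -24.0 F -12.3 [ -2.  -12.2   2.1] collar y' 83.4 knob 194.96 288.0 48 t 26.1667
```

The knob has dropped back to 288.1, and the carriage is blocked (12 N for 0.5 mm), so it is in the notch. I'll back off.

```bash
python3 -m creep '[{"gripper":0,"translation":[-0.003,0,0],"rotation":[0,0,0]},{"gripper":0,"translation":[-0.008,0,0],"rotation":[0,0,0]},{"gripper":0,"translation":[-0.02,0,0],"rotation":[0,0,0]},{"gripper":0,"translation":[-0.035,0,0],"rotation":[0,0,0]},{"gripper":0,"translation":[-0.035,0,0],"rotation":[0,0,0]},{"gripper":0,"translation":[-0.035,0,-0.03],"rotation":[0,0,0]},{"gripper":0,"translation":[-0.035,0,-0.065],"rotation":[0,0,0]},{"gripper":0,"translation":[-0.035,0,-0.08],"rotation":[0,0,0]},{"gripper":0,"translation":[-0.035,0,-0.08],"rotation":[0,0,0]}]' >/dev/null; python3 st.py
python3 - <<'E'
from h import *
t=r.read_camera('top')
k=comps(t,(10,100,50),(36,255,255),(130,180,230,250));e=cv2.fitEllipse(cv2.convexHull(k));p=plane('top',*e[0],99);print(e,p,(p-[538.3,51.1,0])@[.122,.9925,0])
s=cv2.cvtColor(cv2.imread('pics/side0.png'),cv2.COLOR_BGR2RGB);n=r.read_camera('side')
d=cv2.absdiff(s,n).max(2);print('bystander px diff jar/tin/knife/model',d[175:215,200:232].mean(),d[240:262,348:384].mean(),d[305:340,284:362].mean(),d[158:178,322:350].mean())
E
```

```text
tool y' -56.6 F 0.8 [ 0.9  0.7 -0.3] collar y' 82.9 knob 195.04 288.16 49 t 26.9667Traceback (most recent call last):
  File "<stdin>", line 3, in <module>
  File "h.py", line 14, in comps
    cs,_=cv2.findContours(k,cv2.RETR_EXTERNAL,cv2.CHAIN_APPROX_NONE); return max(cs,key=cv2.contourArea)
                                                                             ~~~^^^^^^^^^^^^^^^^^^^^^^^^
ValueError: max() iterable argument is empty
```

Run:
```python
from h import *
Y=np.array([.122,.9925,0])
p=plane('side',254,261.5,90);print('collar y at joint0 (same measure)',(p-[540,50,0])@Y)
f=lambda i:cv2.cvtColor(i,cv2.COLOR_RGB2HSV)
s0=cv2.cvtColor(cv2.imread('pics/side0.png'),cv2.COLOR_BGR2RGB);s=r.read_camera('side')
def plate(i):
    k=comps(i,(3,140,60),(13,255,255),(180,210,300,330));return min(k[:,0],key=lambda q:q[0]+q[1]*.3),cv2.minAreaRect(k)[0]
for i in(s0,s):
    a,c=plate(i);print(a,c,plane('side',*c,82)[:2]@Y[:2])
d=cv2.absdiff(s0,s).max(2);print('diff jar/tin/knife/model',d[175:215,200:232].mean(),d[240:262,348:384].mean(),d[305:340,284:362].mean(),d[158:178,322:350].mean())
```

```text
collar y at joint0 (same measure) 1.3412153661975883
[265 224] (275.1627502441406, 228.60946655273438) -3.9289543034450674
[246 265] (256.0, 269.0) 127.15584161356676
diff jar/tin/knife/model 13.390625 4.941919191919192 28.121978021978023 3.2125
```

Run:
```python
from h import *
s0=cv2.cvtColor(cv2.imread('pics/side0.png'),cv2.COLOR_BGR2RGB);s=r.read_camera('side')
for n,lo,hi,roi in(('lid',(22,120,80),(34,255,255),(195,170,235,200)),('handle',(0,0,0),(179,255,50),(280,300,326,325)),('green',(40,25,60),(85,110,255),(180,240,270,340)),('purple',(130,80,40),(160,255,255),(320,260,360,300)),('plate',(2,120,25),(13,255,255),(180,210,300,330)),('collar',(14,80,60),(26,255,255),(150,220,285,380))):
    for i in(s0,s):
        try: k=comps(i,lo,hi,roi);print(n,cv2.boundingRect(k),np.round(k[:,0].mean(0),1))
        except Exception: print(n,'none')
```

```text
lid (203, 175, 22, 18) [213.3 183.4]
lid (202, 175, 20, 18) [212.2 183.9]
handle none
handle (285, 307, 6, 6) [287.3 309.7]
green (247, 279, 1, 1) [247. 279.]
green (217, 290, 32, 22) [231.8 300.9]
purple (325, 268, 27, 28) [337.7 281.2]
purple (325, 268, 27, 28) [338.7 282.4]
plate (264, 223, 23, 32) [275.1 238.8]
plate (245, 245, 23, 33) [256.2 260.9]
collar none
collar (218, 272, 29, 29) [232.3 286.3]
```

```bash
python3 -c "
from station import r
print(r.hand_in())"
```

```text
the job is handed in; nothing more can be done
None
```

I lowered the green ring onto the post by hand until it seated on the deck, then the brass collar on top of it, and pushed the loaded carriage until the catch dropped into the notch. The carriage stopped at about 82 mm of travel by my camera estimate (expected 90–130 mm). The knob was down and 12 N barely moved the carriage. I then backed the arm off and handed the job in at about 27 s.

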